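# Restock the tea compartment and book it in

### The job

Restock the drop-front compartment on the shop counter: pull its flap all the way down, put every tea carton from the counter inside lengthwise, far end flush against the back wall, packed side by side without gaps into the back left corner (seen from the robot), all square, then push the flap fully up. Only when the flap is shut, squeeze the scanner's trigger fully and let it go again to book the stock in. Leave everything else on the counter where it stands.

Things in the scene. Friction and masses are not known exactly. Their poses are not given: they have to be found in the camera images.
- case: fixed wooden drop-front box, 120 x 279 x 102 high mm. Origin: middle of front face's lower edge, on the table; +x into it, +y its left. Inside: floor 45 above the table, 108 deep (x 0 to 108), 255 wide (y +-127.5); walls 12 thick, 102 high. A clear cover (underside 102, top 107 above the table) lies over x 60 to 120; x 0 to 60 is open above
- corner (a point): back left inner corner of the compartment (as the robot sees it), at inner-floor height; axes as case
- flap (a joint): the wooden front flap of the compartment, hinged along its bottom edge; rad, 0 = shut (upright), 1.57 = fully down, level with the inner floor and lying towards the robot. Stiff hinge: stays where it is left. Panel 76 high, 275 wide, 14 thick
- flap_hinge (a point): middle of the flap's hinge line, at x 0, 44 above the table
- flap_grip (a point): centre of the dark wooden grip barrel on the flap's free edge, 104 from the hinge line and 7 outward of the flap's inner face; barrel 22 in diameter, 50 long along the hinge direction, flat ends: can be pinched end to end from above at any angle of the flap
- scanner: grey hand scanner lying on its side, bolted in a cradle; looks along its +x. Origin on the table under its head; grip 30 wide (x) x 28 high, extends to its -y from y -18 to -118, mid-height 75 above the table, centred at x -8; nothing beneath the grip
- squeeze (a point): point midway between the grip's back face (25 to its -x) and the released trigger's front face (about 28 to its +x): squeeze here, fingers closing along the scanner's x; 75 above the table; axes as scanner
- trigger (a joint): orange trigger on the +x side of the scanner's grip, hinged at its head end, sprung; rad, 0 = released, 0.30 = fully squeezed (about 8 N)
- tea1: loose tea carton, white with green bands, 100 long (its x) x 45 x 45 mm, about 160 g; origin at its centre. May be absent
- tea2: loose tea carton, yellow with red bands, 100 long (its x) x 45 x 45 mm, about 160 g; origin at its centre. May be absent
- tea3: loose tea carton, white with blue bands, 100 long (its x) x 45 x 45 mm, about 160 g; origin at its centre. May be absent
- tea4: loose tea carton, green with yellow bands, 100 long (its x) x 45 x 45 mm, about 160 g; origin at its centre. May be absent
- spice_jar: bystander: amber glass jar, 56 diameter, 90 high; origin under its centre
- coffee_can: bystander: red can, 70 diameter, 100 high; origin under its centre
- date_bowl: bystander: terracotta bowl, 120 diameter, 50 high; origin under its centre
- scoop: bystander: steel spoon-shaped scoop, 170 long, lying flat
- weight: bystander: brass weight, 36 diameter, 42 high; origin under its centre
- tag_block: bystander: dark wooden block 30 x 70 x 35 high; origin under its centre
- mug: bystander: blue mug, 74 diameter, 80 high; origin under its centre
There are look-alikes about, which are no part of the job. Leave any pink, purple or turquoise look-alike of the tea4 alone.

How it is judged:
By the outcome, as a careful person would: the job done as asked, in the order asked, and still so for the second after the job is handed in, with the robot touching nothing.
Of tea1, tea2, tea3, tea4 only 2 to 4 are there at a start; the rules pass over those that are not, and their reading is None.
At some moment in a run one of tea1, tea2, tea3, tea4 may be knocked a few centimetres aside while the robot is not near it.
Once in a run the grip may slacken for a moment while it holds something.
It also fails if it takes over 210 s, if anything falls off the work surface, if the arm or the gripper's body presses on something with over 40 N, if the wrist force passes 120 N, or if a joint passes its speed limit or range.

### The arm

A 6-joint arm with a two-finger parallel gripper is mounted at the origin on the work surface. World frame = base frame: x ahead of the robot, y to its left, z up, the work surface at z = 0. Lengths are in mm, angles in rad, forces in N, time in s.
With the tool pointing down it reaches from about 350 to 775 mm from the base axis. Payload 7.3 kg.
Tool frame: the origin (TCP) lies midway between the tips of the shut fingers; the grasp point (between the pads) lies 19 mm behind it; z points along the fingers, y is the line along which they close (so a half turn about z gives the same grasp; the last joint's range is limited). The gripper opens to 92 mm and grips with 3 to 60 N. Pads are 19 mm wide; open, the fingers measure 130 mm over their backs; the gripper's body (75 mm by 190 mm) begins 47 mm behind the grasp point.
Start: joints at [1.163, 0.342, 1.524, -0, 1.275, -0.146], TCP at [135.865, 507.135, 226.741] pointing down, gripper open.
Joint ranges: [-2.53, 2.53], [-0.77, 2.02], [0.04, 2.7], [-1, 4.14], [0.28, 2.66], [-3.11, 3.11]. Speed limits (rad/s): [2.57, 2.57, 3.14, 3.14, 3.14, 3.14].

### API

Orientations are given as [roll, pitch, yaw] about the fixed x, y, z axes, in that order (R = Rz(yaw) Ry(pitch) Rx(roll)).
In Python, from plant import bot gives the robot as it stands.
- The arm moves only by the tool servo_tool, never from a script. Its argument "deltas" is a list of rows, each a list of 2 entries, a list of its own where there are three numbers: the shift along the tool's x, y, z in m, then the turn, a rotation vector about the tool's x, y, z in degrees. A call has 1 to 20 rows; each row shifts and turns the commanded pose from where the row before left it, along the tool's axes as they then stand; what a row does not reach is not made up. A row lasts 1/8 s, in which the tool goes at most 62.5 mm and 10.7 degrees, less where a joint would pass 70% of its speed; a pose out of reach is approached as far as the arm can. A call with a gripper value outside its range is refused whole. "fingers" is the opening, from 0 (shut) to 1 (fully open), set as the call begins (left out, the last holds). The fingers move at their own pace and stop on an object; the grip force is fixed at half the most. Time passes only in rows, so rows that do not move let the fingers close. It gives the time, the measured TCP pose, the force, the opening and the grip force at its end, in the units of the state.
- bot.get_obs(): the state, without advancing time (a new reading comes with each control period).
- bot.capture(name): name is "scene" or "side" or "wrist"; returns the picture (384x512x3 uint8, red, green, blue); there is no depth.
- bot.camera_model(name): a dict with "mtx" (3x3 intrinsics, pixels), "dist" ([k1, k2, p1, p2, k3] as OpenCV has them; the pictures are not rectified), "xyz" and "rotation" of the camera in the world. Camera axes: x right, y down, z forward; pixel columns grow to the right and rows downward; lengths in mm; the calibration is good to about 2 mm. A picture is of the moment at which its call begins: read the wrist's pose just before it. camera_model takes no time and is no camera call; for the wrist camera it gives the pose at the moment of the call.
- bot.close_job(): hands the job in; it is judged then, once.
The state is a dict: "time": time; "joint_positions": joint angles; "dq": joint speeds; "tau": joint torques, N m; "tool_pos": TCP position; "tcp_rot": TCP orientation; "contact_force": force on the tool from outside, world axes, zero at the start; "moment": the same for the moment, N m; "grip_width": finger opening in mm; "finger_force": force on a finger pad.
Only numpy, scipy, OpenCV 4.12 (cv2) and the standard library are available. Lean on these libraries where they do the work, as an engineer would, in place of code of your own. Each camera call takes 0.05 s, during which the arm holds its last target. There are 200 camera calls.

## Working session

There is one attempt and no reset: what is moved stays moved. The work goes in short steps, Python scripts to look and compute and a tool call to move; the robot and the scene stay as the last step left them, time stands still between calls to the robot, and variables do not carry over. Pictures are saved under pics/ and viewed, at most 14 in all, crops included, and the job is handed in when it is done.

Besides the shell and the picture viewer there is one more tool, called in YAML: its name, and indented under it one key for each argument. servo_tool: Moves the arm, as the interface text tells. Its arguments: {"type":"object","properties":{"deltas":{"type":"array"},"fingers":{"type":"number"}},"required":["deltas"]}

```bash
ls; mkdir -p pics
python3 - <<'E'
from plant import bot
import cv2
o=bot.get_obs()
for k,v in o.items(): print(k,v)
for n in ("scene","side"):
    im=bot.capture(n); cv2.imwrite(f"pics/{n}0.png",cv2.resize(im[:,:,::-1],(800,600),interpolation=cv2.INTER_CUBIC))
    m=bot.camera_model(n); print(n,m)
print(bot.camera_model("wrist"))
E
```

```text
pics
time 0.0
joint_positions [ 1.16301874e+00  3.42704082e-01  1.52502126e+00 -4.99836993e-05
  1.27541105e+00 -1.45983041e-01]
dq [-0.0012178  -0.00053255  0.00019685 -0.0006651  -0.0006943  -0.00211963]
tau [-2.71343903e-03 -4.31224930e+01 -2.44216508e+01  7.15126027e-02
  5.58308023e-02 -1.36696153e-04]
tool_pos [135.69565288 506.73005983 226.05316571]
tcp_rot [-3.14005839e+00 -1.77271591e-04  2.87981256e+00]
contact_force [-0.49084928  0.16882212 -0.59999782]
moment [-0.00397746  0.03997844 -0.05709496]
finger_force 0.0
grip_width 91.46129124383678
scene {'mtx': array([[392.23849268,   0.        , 257.49885241],
       [  0.        , 392.23849268, 191.8194464 ],
       [  0.        ,   0.        ,   1.        ]]), 'dist': array([0.02799651, 0.        , 0.        , 0.        , 0.        ]), 'xyz': array([1245.65055278,  -77.21469067, 1007.05288595]), 'rotation': array([-2.46770413,  0.0152939 ,  1.47166802])}
side {'mtx': array([[480.2559349 ,   0.        , 253.32005408],
       [  0.        , 480.2559349 , 181.04335191],
       [  0.        ,   0.        ,   1.        ]]), 'dist': array([-0.15434191,  0.        ,  0.        ,  0.        ,  0.        ]), 'xyz': array([  -18.97786058, -1177.36765442,  1027.54987732]), 'rotation': array([-2.19892494, -0.01931283, -0.40999807])}
{'mtx': array([[302.11511973,   0.        , 256.29643446],
       [  0.        , 302.11511973, 194.93225333],
       [  0.        ,   0.        ,   1.        ]]), 'dist': array([-0.06190454,  0.        ,  0.        ,  0.        ,  0.        ]), 'xyz': array([ 68.23431222, 524.68550673, 384.43783158]), 'rotation': array([2.87683841e+00, 1.26566341e-03, 1.30865343e+00])}
```

View pics/scene0.png

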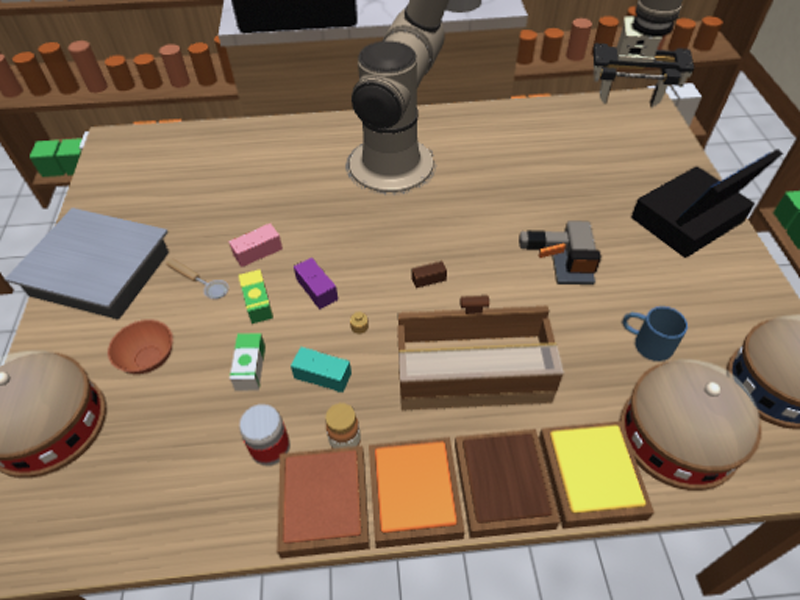

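View pics/side0.png

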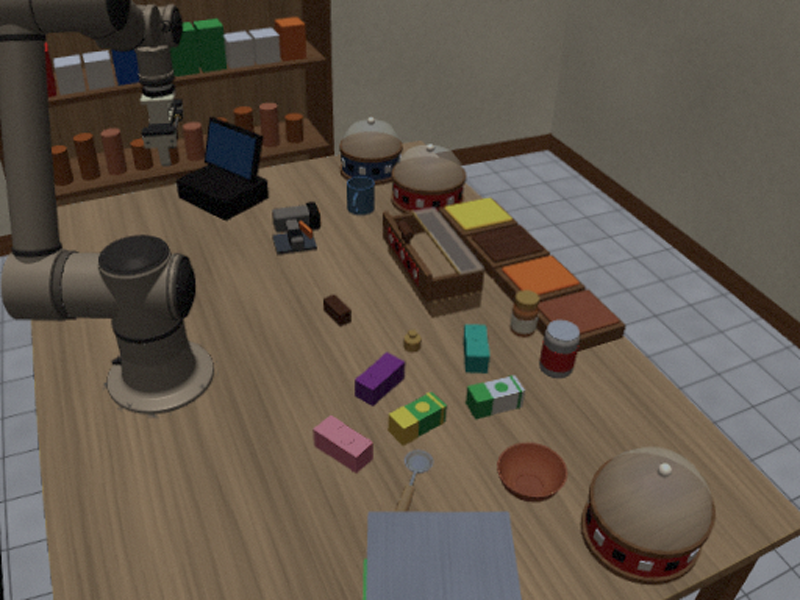

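The scene view shows the case at (480,350), its front and flap grip (475,302) facing the robot, and the scanner at (570,250). White/green tea1 is at (247,360) and green/yellow tea4 at (255,296). The pink (255,244), purple (316,282) and turquoise (321,369) cartons are look-alikes, and I see no tea2 or tea3. I'll enlarge both views to measure.

```bash
cat > h.py <<'E'
import numpy as np, cv2
from scipy.spatial.transform import Rotation as R
from scipy.optimize import least_squares
def cam(m):
    Rw=R.from_euler('xyz',m['rotation']).as_matrix(); return Rw, np.array(m['xyz'])
def proj(m,P):
    Rw,c=cam(m); r,_=cv2.Rodrigues(Rw.T)
    return cv2.projectPoints(np.atleast_2d(np.float64(P)),r,-Rw.T@c,m['mtx'],m['dist'])[0][:,0]
def onplane(m,px,z):
    Rw,c=cam(m); u=cv2.undistortPoints(np.float64(px).reshape(-1,1,2),m['mtx'],m['dist'])[:,0]
    d=np.c_[u,np.ones(len(u))]@Rw.T; t=(z-c[2])/d[:,2]; return c+d*t[:,None]
def crop(im,x0,x1,y0,y1,s,name):
    c=cv2.resize(im[y0:y1,x0:x1,::-1],None,fx=s,fy=s,interpolation=cv2.INTER_CUBIC); cv2.imwrite('pics/'+name,c)
def place(pose,P):
    x,y,w=pose; P=np.atleast_2d(np.float64(P)); return np.c_[x+P[:,0]*np.cos(w)-P[:,1]*np.sin(w), y+P[:,0]*np.sin(w)+P[:,1]*np.cos(w), P[:,2]]
def fitpose(obs,x0):  # obs: list of (cam, Pobj, px)
    f=lambda p: np.concatenate([(proj(m,place(p,P))-px).ravel() for m,P,px in obs])
    s=least_squares(f,x0,x_scale=[100,100,1]); return s.x, np.abs(s.fun).reshape(-1,2).max(1)
E
python3 - <<'E'
from plant import bot
from h import *
im=bot.capture("scene"); crop(im,140,400,130,270,3,"s1.png")
im=bot.capture("side"); crop(im,165,365,120,290,3.5,"d1.png")
E
```

```text
(no output)
```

View pics/s1.png

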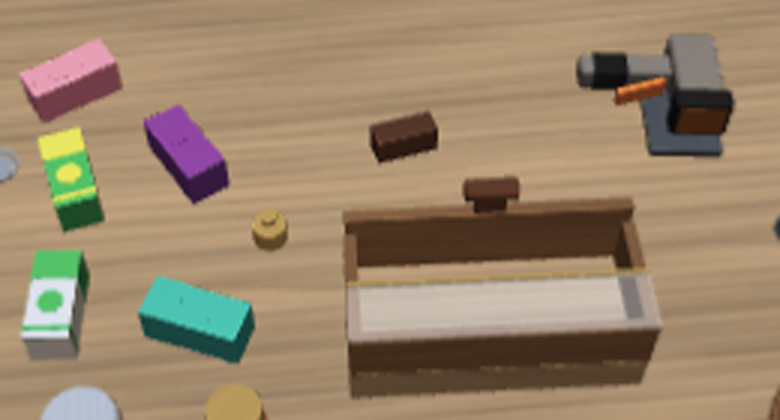

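View pics/d1.png

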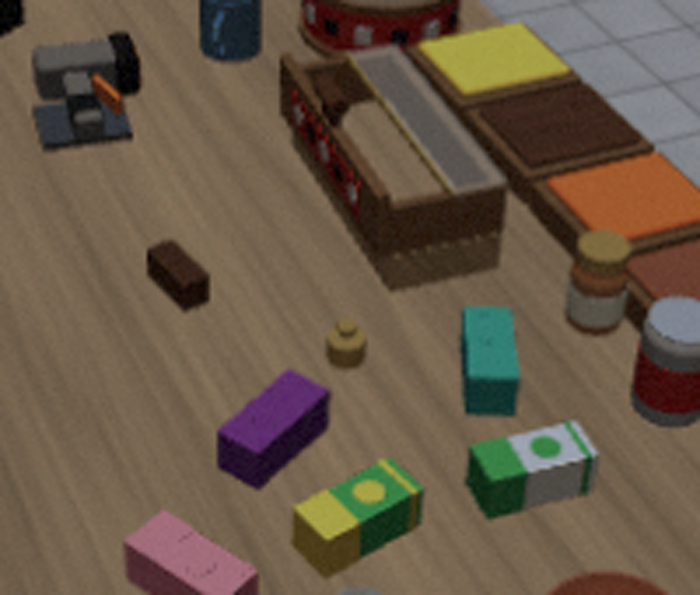

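tea1 (white with green bands, s1 (52,300)) and tea4 (green with yellow bands, s1 (70,180)) fit their descriptions in both crops. I'll fit rough poses from corner pixels.

Run:
```python
from plant import bot
from h import *
S=bot.camera_model("scene");D=bot.camera_model("side")
s=lambda L:(np.array(L)+.5)/3-.5+[140,130]
d=lambda L:(np.array(L)+.5)/3.5-.5+[165,120]
print("case",fitpose([(S,[[120,-139.5,0],[120,139.5,0],[120,-139.5,107],[120,139.5,107],[-14,-137.5,120],[-14,137.5,120]],s([[350,397],[643,382],[347,337],[660,327],[345,213],[632,201]])),
 (D,[[120,-139.5,0],[0,-139.5,0],[120,-139.5,107]],d([[497,267],[393,288],[503,185]]))],[700,100,0]))
# tea bottoms / tops, rough
print("tea1 scene top",onplane(S,s([[37,251],[88,251],[75,340],[25,342]]),45)[:,:2].round())
print("tea1 side top",onplane(D,d([[468,448],[575,424],[597,458],[485,485]]),45)[:,:2].round())
print("tea4 scene top",onplane(S,s([[39,137],[82,128],[102,203],[58,212]]),45)[:,:2].round())
print("tea4 side top",onplane(D,d([[293,508],[383,460],[422,490],[330,540]]),45)[:,:2].round())
print("grip barrel S z148",onplane(S,s([[491,188]]),148).round())
print("scanner head/grip: S z75 grip end, grip mid, trig ends, base corners z0")
print(onplane(S,s([[580,70],[628,68],[672,68]]),89).round(), onplane(S,s([[617,97],[664,85]]),80).round(), onplane(S,s([[651,153],[720,153],[640,100]]),0).round())
print("side trig",onplane(D,d([[95,80],[122,107]]),80).round())
```

```text
case (array([ 5.89304377e+02,  1.04336299e+02, -5.74357027e-02]), array([0.29307142, 1.07456139, 0.80423717, 0.58041876, 0.82470816,
       0.89719444, 0.47222158, 1.6603413 , 1.21557732]))
tea1 scene top [[ 527. -340.]
 [ 533. -289.]
 [ 636. -297.]
 [ 633. -344.]]
tea1 side top [[ 528. -299.]
 [ 627. -309.]
 [ 623. -352.]
 [ 520. -344.]]
tea4 scene top [[ 373. -349.]
 [ 365. -303.]
 [ 472. -277.]
 [ 479. -322.]]
tea4 side top [[ 365. -307.]
 [ 456. -285.]
 [ 470. -329.]
 [ 378. -350.]]
grip barrel S z148 [[578. 105. 148.]]
scanner head/grip: S z75 grip end, grip mid, trig ends, base corners z0
[[382. 240.  89.]
 [385. 292.  89.]
 [390. 338.  89.]] [[417. 273.  80.]
 [406. 327.  80.]] [[433. 321.   0.]
 [442. 396.   0.]
 [353. 329.   0.]]
side trig [[401. 326.  80.]
 [411. 263.  80.]]
```

```bash
cat >> h.py <<'E'
CASE=[589.3,104.3,-0.0574]
def go(o,t,yaw,rot0=None):
    """remaining rotation (deg about tool axes), then shift (mm) in the target tool axes"""
    Rt=R.from_euler('xyz',[np.pi,0,yaw]); Rc=R.from_euler('xyz',o['tcp_rot'])
    print("t",round(o['time'],2),"TCP",np.round(o['tool_pos'],1),"rot",np.round((Rc.inv()*Rt).as_rotvec(degrees=True),2),"shift",np.round(Rt.inv().apply(np.array(t)-o['tool_pos']),1),"F",np.round(o['contact_force'],1),"w",round(o['grip_width'],1))
E
python3 - <<'E'
from plant import bot
from h import *
go(bot.get_obs(),[582,105,226],np.pi-.0574)
E
```

```text
t 0.2 TCP [135.8 506.9 226.3] rot [-5.000e-02 -1.000e-02 -1.171e+01] shift [-4.686e+02 -3.756e+02  3.000e-01] F [0.1 0.6 0.3] w 92.1
```

servo_tool:
  deltas:
    - [[0, 0, 0], [0, 0, -5.85]]
    - [[0, 0, 0], [0, 0, -5.86]]
    - [[-0.039, -0.0313, 0], [0, 0, 0]]
    - [[-0.039, -0.0313, 0], [0, 0, 0]]
    - [[-0.039, -0.0313, 0], [0, 0, 0]]
    - [[-0.039, -0.0313, 0], [0, 0, 0]]
    - [[-0.039, -0.0313, 0], [0, 0, 0]]
    - [[-0.039, -0.0313, 0], [0, 0, 0]]
    - [[-0.039, -0.0313, 0], [0, 0, 0]]
    - [[-0.039, -0.0313, 0], [0, 0, 0]]
    - [[-0.039, -0.0313, 0], [0, 0, 0]]
    - [[-0.039, -0.0313, 0], [0, 0, 0]]
    - [[-0.039, -0.0313, 0], [0, 0, 0]]
    - [[-0.039, -0.0313, 0], [0, 0, 0]]
    - [[0, 0, 0], [0, 0, 0]]
    - [[0, 0, 0], [0, 0, 0]]
  fingers: 1

```text
time: 2.2
tool_pos: [581.0, 105.5, 226.2]
tcp_rot: [3.141, -0.001, 3.084]
contact_force: [0.1, 1.2, 0.0]
grip_width: 91.9
finger_force: 0.0
```

Run:
```python
from plant import bot
from h import *
go(bot.get_obs(),[582,105,226],np.pi-.0574)
m=bot.camera_model("wrist")
im=bot.capture("wrist"); cv2.imwrite("pics/w1n.png",im[:,:,::-1]); crop(im,0,512,0,384,1.55,"w1.png"); print(m)
P=place(CASE,[[-7,25,148],[-7,-25,148],[108,127.5,45],[108,-127.5,45],[-14,137.5,120],[-14,-137.5,120]]); print(proj(m,P)*1.55)
```

```text
t 2.2 TCP [581.  105.5 226.2] rot [ 0.02 -0.08 -0.02] shift [-1.  -0.4  0.2] F [0.1 1.2 0. ] w 91.9
{'mtx': array([[302.11511973,   0.        , 256.29643446],
       [  0.        , 302.11511973, 194.93225333],
       [  0.        ,   0.        ,   1.        ]]), 'dist': array([-0.06190454,  0.        ,  0.        ,  0.        ,  0.        ]), 'xyz': array([511.35299626, 109.02267092, 384.62964592]), 'rotation': array([ 2.87803557e+00, -2.85723218e-04,  1.51264033e+00])}
[[444.14093105 315.34934947]
 [349.40441031 315.42540669]
 [553.94161083 414.24960152]
 [240.08756784 414.50101308]
 [629.61809574 289.997424  ]
 [163.99616126 290.37249208]]
```

View pics/w1.png

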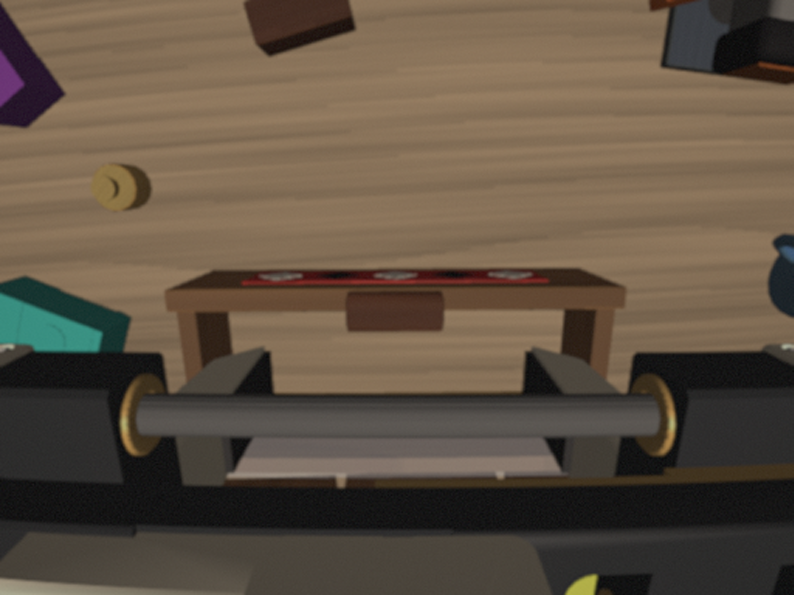

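The wrist view shows the barrel ends at (347,311) and (443,311) and the flap's top corners at (166,289) and (624,288). These lie within about 2 mm of the fitted case. I'll refit with these points.

Run:
```python
from plant import bot
from h import *
S=bot.camera_model("scene");D=bot.camera_model("side");W=bot.camera_model("wrist")
s=lambda L:(np.array(L)+.5)/3-.5+[140,130]
d=lambda L:(np.array(L)+.5)/3.5-.5+[165,120]
w=lambda L:(np.array(L)+.5)/1.55-.5
WO=(W,[[-7,-25,148],[-7,25,148],[-14,-137.5,120],[-14,137.5,120],[0,-137.5,120],[0,137.5,120]],w([[347,311],[443,311],[166,289],[624,288],[167,306],[625,305]]))
print("W only",fitpose([WO],CASE))
print("all",fitpose([(S,[[120,-139.5,0],[120,139.5,0],[120,-139.5,107],[120,139.5,107]],s([[350,397],[643,382],[347,337],[660,327]])),WO,WO,
 (D,[[120,-139.5,0],[0,-139.5,0],[120,-139.5,107]],d([[497,267],[393,288],[503,185]]))],CASE))
```

```text
W only (array([ 5.86487713e+02,  1.03905271e+02, -5.49393018e-02]), array([0.41260542, 0.30515112, 2.40013398, 2.92569938, 2.20470536,
       2.17866654]))
all (array([ 5.86567832e+02,  1.03914879e+02, -5.45991646e-02]), array([0.42223096, 1.05647271, 0.19841945, 1.35892384, 0.43006309,
       0.29294862, 2.37257101, 2.93110256, 2.33568576, 2.21260832,
       0.43006309, 0.29294862, 2.37257101, 2.93110256, 2.33568576,
       2.21260832, 0.64237681, 2.22019162, 0.97683792]))
```

servo_tool:
  deltas:
    - [[0.001, -0.001, 0.03], [0, 0, 0]]
    - [[0, 0, 0.03], [0, 0, 0]]
    - [[0, 0, 0.025], [0, 0, 0]]
    - [[0, 0, 0.012], [0, 0, 0]]
    - [[0, 0, 0], [0, 0, 0]]

```text
time: 2.88
tool_pos: [579.9, 105.0, 129.6]
tcp_rot: [3.142, -0.001, 3.085]
contact_force: [-0.3, 0.2, 0.6]
grip_width: 91.8
finger_force: 0.0
```

servo_tool:
  deltas:
    - [[0, 0, 0], [0, 0, 0]]
    - [[0, 0, 0], [0, 0, 0]]
    - [[0, 0, 0], [0, 0, 0]]
    - [[0, 0, 0], [0, 0, 0]]
    - [[0, 0, 0], [0, 0, 0]]
    - [[0, 0, 0], [0, 0, 0]]
  fingers: 0.4

```text
time: 3.62
tool_pos: [580.5, 104.0, 129.8]
tcp_rot: [-3.141, 0.0, 3.084]
contact_force: [-0.4, -2.8, 0.6]
grip_width: 49.5
finger_force: 30.0
```

servo_tool:
  deltas:
    - [[0.009, 0, 0.001], [0, 0, 0]]
    - [[0.0089, 0, 0.0018], [0, 0, 0]]
    - [[0.0087, 0, 0.0026], [0, 0, 0]]
    - [[0.0085, 0, 0.0033], [0, 0, 0]]
    - [[0.0082, 0, 0.004], [0, 0, 0]]
    - [[0.0078, 0, 0.0047], [0, 0, 0]]
    - [[0.0073, 0, 0.0054], [0, 0, 0]]
    - [[0.0068, 0, 0.006], [0, 0, 0]]
    - [[0.0063, 0, 0.0066], [0, 0, 0]]

```text
time: 4.75
tool_pos: [510.1, 107.6, 95.3]
tcp_rot: [-3.141, 0.004, 3.084]
contact_force: [1.8, -5.1, 5.0]
grip_width: 49.9
finger_force: 30.0
```

servo_tool:
  deltas:
    - [[0.0057, 0, 0.0071], [0, 0, 0]]
    - [[0.005, 0, 0.0076], [0, 0, 0]]
    - [[0.0044, 0, 0.008], [0, 0, 0]]
    - [[0.0036, 0, 0.0083], [0, 0, 0]]
    - [[0.0029, 0, 0.0086], [0, 0, 0]]
    - [[0.0021, 0, 0.0088], [0, 0, 0]]
    - [[0.0014, 0, 0.009], [0, 0, 0]]
    - [[0.0006, 0, 0.0091], [0, 0, 0]]
    - [[0, 0, 0.0091], [0, 0, 0]]
    - [[0, 0, 0.001], [0, 0, 0]]
    - [[0, 0, 0], [0, 0, 0]]

```text
time: 6.12
tool_pos: [482.5, 109.2, 17.3]
tcp_rot: [-3.141, -0.002, 3.084]
contact_force: [-0.4, -5.8, -1.6]
grip_width: 50.4
finger_force: 3.0
```

servo_tool:
  deltas:
    - [[0, 0, 0], [0, 0, 0]]
    - [[0, 0, 0], [0, 0, 0]]
    - [[0, 0, 0], [0, 0, 0]]
    - [[0, 0, 0], [0, 0, 0]]
    - [[0, 0, 0.001], [0, 0, 0]]
    - [[0, 0, 0.001], [0, 0, 0]]
    - [[0, 0, 0], [0, 0, 0]]
  fingers: 0.3

```text
time: 7.0
tool_pos: [482.6, 109.0, 15.7]
tcp_rot: [-3.14, -0.001, 3.084]
contact_force: [-2.0, -7.5, 1.9]
grip_width: 49.7
finger_force: 30.0
```

servo_tool:
  deltas:
    - [[0, 0, 0], [0, 0, 0]]
    - [[0, 0, 0], [0, 0, 0]]
    - [[0, 0, 0], [0, 0, 0]]
    - [[0, 0, -0.03], [0, 0, 0]]
    - [[0, 0, -0.03], [0, 0, 0]]
    - [[0, 0, 0], [0, 0, 0]]
  fingers: 0.9

```text
time: 7.75
tool_pos: [484.9, 110.2, 77.6]
tcp_rot: [3.141, 0.005, 3.084]
contact_force: [-0.4, 0.7, 0.3]
grip_width: 82.4
finger_force: 0.0
```

servo_tool:
  deltas:
    - [[0, 0, 0], [0, 0, 0]]
    - [[0, 0, 0], [0, 0, 0]]
    - [[0, 0, 0], [0, 0, 0]]
    - [[0, 0, 0], [0, 0, 0]]
    - [[0, 0, 0], [0, 0, 0]]
    - [[0, 0, 0], [0, 0, 0]]
    - [[0, 0, 0.018], [0, 0, 0]]
    - [[0, 0, 0.006], [0, 0, 0]]
    - [[0, 0, 0.002], [0, 0, 0]]
    - [[0, 0, 0], [0, 0, 0]]
  fingers: 0

```text
time: 9.0
tool_pos: [483.6, 110.0, 49.9]
tcp_rot: [3.141, 0.0, 3.084]
contact_force: [0.2, 0.4, -0.2]
grip_width: 0.8
finger_force: 0.0
```

servo_tool:
  deltas:
    - [[0, 0, 0.001], [0, 0, 0]]
    - [[0, 0, 0.001], [0, 0, 0]]
    - [[0, 0, 0.001], [0, 0, 0]]
    - [[0, 0, 0.001], [0, 0, 0]]
    - [[0, 0, 0], [0, 0, 0]]

```text
time: 9.62
tool_pos: [483.8, 110.0, 47.6]
tcp_rot: [3.141, 0.002, 3.084]
contact_force: [-5.5, -0.7, 18.2]
grip_width: 0.6
finger_force: 9.2
```

servo_tool:
  deltas:
    - [[0, 0, -0.03], [0, 0, 0]]
    - [[0, 0, -0.03], [0, 0, 0]]
    - [[-0.01, -0.042, -0.017], [0, 0, 0]]
    - [[-0.01, -0.042, -0.017], [0, 0, 0]]
    - [[-0.01, -0.042, -0.017], [0, 0, 0]]
    - [[-0.01, -0.042, -0.017], [0, 0, 0]]
    - [[-0.01, -0.042, -0.017], [0, 0, 0]]
    - [[-0.01, -0.042, -0.017], [0, 0, 0]]
    - [[-0.01, -0.042, -0.017], [0, 0, 0]]
    - [[-0.01, -0.042, -0.017], [0, 0, 0]]
    - [[-0.01, -0.042, -0.017], [0, 0, 0]]
    - [[-0.01, -0.042, -0.017], [0, 0, 0]]
    - [[0, 0, 0], [0, 0, 0]]
    - [[0, 0, 0], [0, 0, 0]]
  fingers: 1

```text
time: 11.38
tool_pos: [558.9, -314.5, 274.9]
tcp_rot: [3.14, -0.001, 3.084]
contact_force: [-0.8, 0.4, 0.3]
grip_width: 91.8
finger_force: 0.0
```

Run:
```python
from plant import bot
from h import *
go(bot.get_obs(),[560,-315,280],np.pi-.0574)
m=bot.camera_model("wrist")
im=bot.capture("wrist"); crop(im,0,512,0,384,1.55,"w2.png")
import json; json.dump({k:np.array(v).tolist() for k,v in m.items()},open("w2.json","w"))
```

```text
t 11.38 TCP [ 558.9 -314.5  274.9] rot [ 0.08 -0.06 -0.01] shift [-1.2 -0.5 -5.1] F [-0.8  0.4  0.3] w 91.8
```

View pics/w2.png

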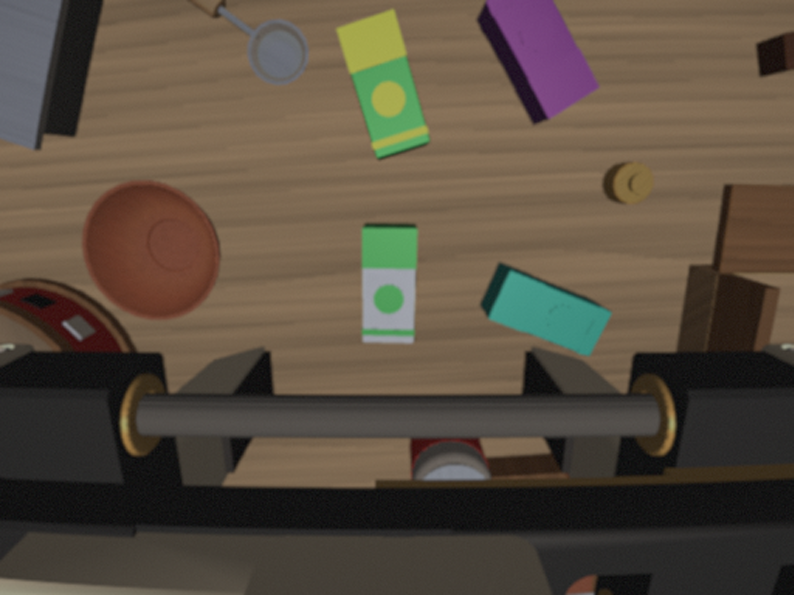

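The wrist view shows tea1's top corners at (362,227), (417,227), (413,342) and (362,342), and tea4's at (337,28), (395,10), (428,143) and (378,157). Turquoise sits at (545,310) and purple at (540,60), both clear of the two cartons.

Run:
```python
from plant import bot
from h import *
import json
m={k:np.array(v) for k,v in json.load(open("w2.json")).items()}
w=lambda L:(np.array(L)+.5)/1.55-.5
B=[[-50,-22.5,45],[-50,22.5,45],[50,22.5,45],[50,-22.5,45]]
o=bot.get_obs()
for n,px,g in (("tea1",[[362,227],[417,227],[413,342],[362,342]],[577,-320,-.08]),("tea4",[[337,28],[395,10],[428,143],[378,157]],[420,-314,.24])):
    p,e=fitpose([(m,B,w(px))],g); print(n,p,e); go(o,[p[0],p[1],20],np.pi+p[2])
print(onplane(m,w([[630,185]]),42))
```

```text
tea1 [ 5.79296956e+02 -3.23556082e+02 -7.62956251e-02] [0.1448592  0.48825694 0.19243751 0.47896754]
t 11.43 TCP [ 558.9 -314.   275. ] rot [ 0.07 -0.07  1.12] shift [-21.  -8. 255.] F [-1.3  0.4 -0.1] w 91.4
tea4 [ 4.20278120e+02 -3.16434368e+02  2.24606433e-01] [0.39308687 0.19522399 1.32039929 1.53178384]
t 11.43 TCP [ 558.9 -314.   275. ] rot [  0.08  -0.06 -16.12] shift [135.7  28.5 255. ] F [-1.3  0.4 -0.1] w 91.4
[[ 505.55170699 -119.06119598   42.        ]]
```

servo_tool:
  deltas:
    - [[0, 0, 0], [0, 0, 1.1]]
    - [[-0.021, -0.008, 0.04], [0, 0, 0]]
    - [[0, 0, 0.05], [0, 0, 0]]
    - [[0, 0, 0.05], [0, 0, 0]]
    - [[0, 0, 0.05], [0, 0, 0]]
    - [[0, 0, 0.04], [0, 0, 0]]
    - [[0, 0, 0.02], [0, 0, 0]]
    - [[0, 0, 0.012], [0, 0, 0]]
    - [[0, 0, 0], [0, 0, 0]]
    - [[0, 0, 0], [0, 0, 0]]

```text
time: 12.68
tool_pos: [580.2, -324.9, 15.0]
tcp_rot: [-3.141, 0.002, 3.065]
contact_force: [0.4, -0.1, 0.9]
grip_width: 91.7
finger_force: 0.0
```

servo_tool:
  deltas:
    - [[0, 0, 0], [0, 0, 0]]
    - [[0, 0, 0], [0, 0, 0]]
    - [[0, 0, 0], [0, 0, 0]]
    - [[0, 0, 0], [0, 0, 0]]
    - [[0, 0, 0], [0, 0, 0]]
    - [[0, 0, 0], [0, 0, 0]]
    - [[0, 0, 0], [0, 0, 0]]
  fingers: 0.3

```text
time: 13.55
tool_pos: [579.5, -324.6, 13.6]
tcp_rot: [3.141, -0.0, 3.065]
contact_force: [0.1, 0.3, 0.6]
grip_width: 44.5
finger_force: 30.0
```

servo_tool:
  deltas:
    - [[0, 0, -0.02], [0, 0, 0]]
    - [[0, 0, -0.04], [0, 0, 0]]
    - [[0, 0, -0.045], [0, 0, -1.2]]
    - [[0, 0, -0.045], [0, 0, 0]]
    - [[0, 0.02, -0.03], [0, 0, 0]]
    - [[0.001, 0.043, 0], [0, 0, 0]]
    - [[0.001, 0.043, 0], [0, 0, 0]]
    - [[0.001, 0.043, 0], [0, 0, 0]]
    - [[0.001, 0.043, 0], [0, 0, 0]]
    - [[0.001, 0.043, 0], [0, 0, 0]]
    - [[0.001, 0.043, 0], [0, 0, 0]]
    - [[0.001, 0.043, 0], [0, 0, 0]]
    - [[0.001, 0.043, 0], [0, 0, 0]]
    - [[0.001, 0.043, 0], [0, 0, 0]]
    - [[0.001, 0.043, 0], [0, 0, 0]]
    - [[0.001, 0.03, 0], [0, 0, 0]]
    - [[0, 0.014, 0], [0, 0, 0]]
    - [[0, 0, 0], [0, 0, 0]]
    - [[0, 0, 0], [0, 0, 0]]

```text
time: 15.92
tool_pos: [596.1, 167.9, 194.0]
tcp_rot: [-3.141, 0.0, 3.085]
contact_force: [0.6, -0.8, -1.5]
grip_width: 45.0
finger_force: 30.0
```

Run:
```python
from plant import bot
from h import *
go(bot.get_obs(),[595.8,168.6,62],np.pi-.055)
m=bot.camera_model("wrist")
im=bot.capture("wrist"); crop(im,0,512,0,384,1.55,"w3.png")
P=place([587.2,104,-.055],[[0,127.5,102],[0,-127.5,102],[0,127.5,45],[0,-127.5,45],[-76,137.5,44],[-76,-137.5,44],[-104,25,37],[-104,-25,37]]); print((proj(m,P)*1.55).round())
```

```text
t 15.93 TCP [596.1 167.9 194. ] rot [-0.02  0.01 -0.1 ] shift [  0.4   0.7 132. ] F [ 0.6 -0.8 -1.5] w 45.0
[[512. 296.]
 [ 63. 297.]
 [492. 275.]
 [118. 276.]
 [513. 157.]
 [ 88. 162.]
 [336. 112.]
 [258. 113.]]
```

View pics/w3.png

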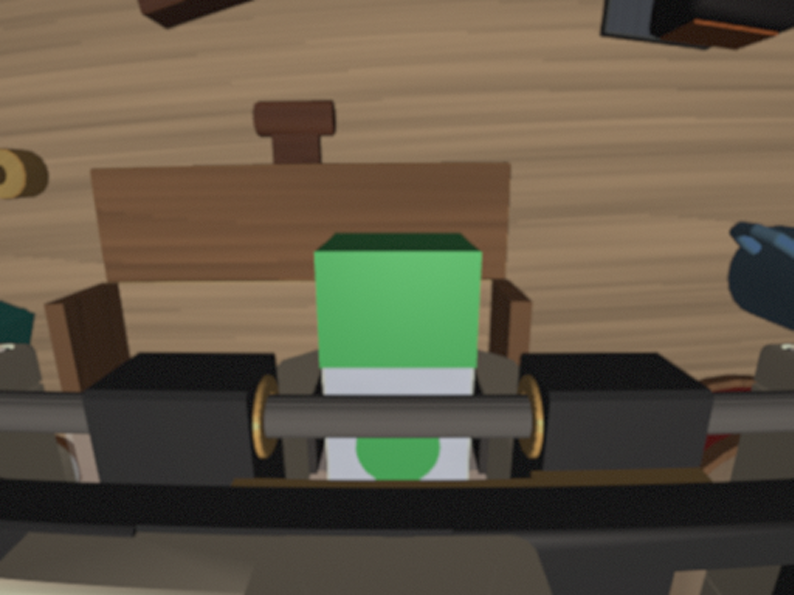

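servo_tool:
  deltas:
    - [[0, 0, 0.035], [0, 0, 0]]
    - [[0, 0, 0.035], [0, 0, 0]]
    - [[0, 0, 0.03], [0, 0, 0]]
    - [[0, 0, 0.02], [0, 0, 0]]
    - [[0, 0, 0.01], [0, 0, 0]]
    - [[0, 0, 0], [0, 0, 0]]
    - [[0, 0, 0], [0, 0, 0]]

```text
time: 16.85
tool_pos: [596.7, 169.0, 64.8]
tcp_rot: [3.141, 0.002, 3.086]
contact_force: [0.4, 0.7, -1.3]
grip_width: 44.9
finger_force: 30.0
```

servo_tool:
  deltas:
    - [[-0.008, 0, 0], [0, 0, 0]]
    - [[-0.008, 0, 0], [0, 0, 0]]
    - [[-0.008, 0, 0], [0, 0, 0]]
    - [[-0.008, 0, 0], [0, 0, 0]]
    - [[-0.008, 0, 0], [0, 0, 0]]
    - [[0, 0, 0], [0, 0, 0]]
    - [[0, 0, 0], [0, 0, 0]]

```text
time: 17.73
tool_pos: [635.7, 166.9, 63.6]
tcp_rot: [3.142, -0.001, 3.086]
contact_force: [-0.3, 0.4, -1.1]
grip_width: 45.2
finger_force: 30.0
```

servo_tool:
  deltas:
    - [[0, 0, 0.003], [0, 0, 0]]
    - [[0, 0, 0.001], [0, 0, 0]]
    - [[0, 0, 0.001], [0, 0, 0]]
    - [[0, 0, 0], [0, 0, 0]]

```text
time: 18.23
tool_pos: [636.0, 166.9, 58.8]
tcp_rot: [3.141, 0.0, 3.086]
contact_force: [-0.5, -0.2, -0.9]
grip_width: 44.9
finger_force: 30.0
```

servo_tool:
  deltas:
    - [[0, 0, 0], [0, 0, 0]]
    - [[0, 0, 0], [0, 0, 0]]
    - [[0, 0, 0], [0, 0, 0]]
    - [[0, 0, -0.02], [0, 0, 0]]
    - [[0, 0, -0.03], [0, 0, 0]]
    - [[0, 0, 0], [0, 0, 0]]
  fingers: 0.65

```text
time: 18.98
tool_pos: [637.6, 167.2, 111.4]
tcp_rot: [3.14, 0.005, 3.086]
contact_force: [0.4, 0.1, 0.0]
grip_width: 59.6
finger_force: 0.0
```

servo_tool:
  deltas:
    - [[0, -0.025, 0], [0, 0, 0]]
    - [[0, -0.03, 0], [0, 0, 0]]
    - [[0, 0, 0], [0, 0, 0]]
    - [[0, 0, 0], [0, 0, 0]]
    - [[0, 0, 0], [0, 0, 0]]
    - [[0, 0, 0.025], [0, 0, 0]]
    - [[0, 0, 0.023], [0, 0, 0]]
    - [[0, 0, 0], [0, 0, 0]]
    - [[0, 0, 0], [0, 0, 0]]
  fingers: 0

```text
time: 20.1
tool_pos: [633.4, 112.5, 61.5]
tcp_rot: [3.141, 0.001, 3.087]
contact_force: [-0.6, 0.8, 0.2]
grip_width: 0.2
finger_force: 0.0
```

servo_tool:
  deltas:
    - [[0, 0.01, 0], [0, 0, 0]]
    - [[0, 0.008, 0], [0, 0, 0]]
    - [[0, 0.008, 0], [0, 0, 0]]
    - [[0, 0.008, 0], [0, 0, 0]]
    - [[0, 0.008, 0], [0, 0, 0]]
    - [[0, 0.005, 0], [0, 0, 0]]
    - [[0, 0.002, 0], [0, 0, 0]]
    - [[0, 0, 0], [0, 0, 0]]
    - [[0, 0, 0], [0, 0, 0]]

```text
time: 21.22
tool_pos: [635.4, 161.0, 60.5]
tcp_rot: [3.141, -0.0, 3.086]
contact_force: [0.8, 0.2, 0.6]
grip_width: 0.5
finger_force: 0.0
```

servo_tool:
  deltas:
    - [[0, 0.001, 0], [0, 0, 0]]
    - [[0, 0.001, 0], [0, 0, 0]]
    - [[0, 0.001, 0], [0, 0, 0]]
    - [[0, 0, 0], [0, 0, 0]]

```text
time: 21.72
tool_pos: [635.8, 164.0, 60.7]
tcp_rot: [3.142, 0.0, 3.086]
contact_force: [-0.1, -1.3, 0.8]
grip_width: 0.7
finger_force: 0.4
```

servo_tool:
  deltas:
    - [[0, 0.001, 0], [0, 0, 0]]
    - [[0, 0.001, 0], [0, 0, 0]]
    - [[0, 0.001, 0], [0, 0, 0]]
    - [[0, 0, 0], [0, 0, 0]]

```text
time: 22.22
tool_pos: [636.0, 165.8, 60.7]
tcp_rot: [-3.14, -0.0, 3.086]
contact_force: [-0.3, -5.5, 1.3]
grip_width: 0.3
finger_force: 2.8
```

servo_tool:
  deltas:
    - [[0, 0.001, 0], [0, 0, 0]]
    - [[0, 0.001, 0], [0, 0, 0]]
    - [[0, 0, 0], [0, 0, 0]]

```text
time: 22.6
tool_pos: [636.0, 165.9, 60.6]
tcp_rot: [-3.137, -0.001, 3.085]
contact_force: [-0.8, -12.3, 1.6]
grip_width: 0.1
finger_force: 6.3
```

servo_tool:
  deltas:
    - [[0, -0.01, 0], [0, 0, 0]]
    - [[0, 0, -0.03], [0, 0, 0]]
    - [[0, 0, -0.025], [0, 0, 0]]
    - [[0.035, 0.026, 0], [0, 0, 0]]
    - [[0.035, 0.023, 0], [0, 0, 0]]
    - [[0, 0, 0], [0, 0, 0]]
    - [[0, 0, 0.03], [0, 0, 0]]
    - [[0, 0, 0.023], [0, 0, 0]]
    - [[0, 0, 0], [0, 0, 0]]
    - [[0, 0, 0], [0, 0, 0]]

```text
time: 23.85
tool_pos: [569.4, 211.7, 63.6]
tcp_rot: [3.141, 0.002, 3.085]
contact_force: [0.6, -0.7, 0.7]
grip_width: 0.6
finger_force: 0.0
```

servo_tool:
  deltas:
    - [[-0.006, 0, 0], [0, 0, 0]]
    - [[-0.006, 0, 0], [0, 0, 0]]
    - [[-0.004, 0, 0], [0, 0, 0]]
    - [[-0.002, 0, 0], [0, 0, 0]]
    - [[-0.0015, 0, 0], [0, 0, 0]]
    - [[-0.0015, 0, 0], [0, 0, 0]]
    - [[0, 0, 0], [0, 0, 0]]
    - [[0, 0, 0], [0, 0, 0]]

```text
time: 24.85
tool_pos: [589.5, 210.6, 62.7]
tcp_rot: [3.141, 0.001, 3.086]
contact_force: [-0.4, 0.1, 0.8]
grip_width: 0.2
finger_force: 0.0
```

servo_tool:
  deltas:
    - [[-0.001, 0, 0], [0, 0, 0]]
    - [[-0.001, 0, 0], [0, 0, 0]]
    - [[0, 0, 0], [0, 0, 0]]

```text
time: 25.22
tool_pos: [591.4, 210.5, 62.7]
tcp_rot: [3.141, 0.0, 3.086]
contact_force: [-0.9, 0.6, -0.2]
grip_width: 0.1
finger_force: 0.3
```

servo_tool:
  deltas:
    - [[-0.001, 0, 0], [0, 0, 0]]
    - [[-0.001, 0, 0], [0, 0, 0]]
    - [[-0.001, 0, 0], [0, 0, 0]]
    - [[0, 0, 0], [0, 0, 0]]

```text
time: 25.72
tool_pos: [592.4, 210.4, 62.8]
tcp_rot: [-3.141, -0.004, 3.086]
contact_force: [-9.5, -0.5, 6.3]
grip_width: 0.2
finger_force: 4.3
```

servo_tool:
  deltas:
    - [[0.02, 0, 0], [0, 0, 0]]
    - [[0, 0, -0.04], [0, 0, 0]]
    - [[0, 0, -0.05], [0, 0, 0]]
    - [[0, 0, -0.04], [0, 0, 0]]
    - [[0.005, -0.044, -0.007], [0, 0, 0]]
    - [[0.005, -0.044, -0.007], [0, 0, 0]]
    - [[0.005, -0.044, -0.007], [0, 0, 0]]
    - [[0.005, -0.044, -0.007], [0, 0, 0]]
    - [[0.005, -0.044, -0.007], [0, 0, 0]]
    - [[0.005, -0.044, -0.007], [0, 0, 0]]
    - [[0.005, -0.044, -0.007], [0, 0, 0]]
    - [[0.005, -0.044, -0.007], [0, 0, 0]]
    - [[0.005, -0.044, -0.007], [0, 0, 0]]
    - [[0.005, -0.044, -0.007], [0, 0, 0]]
    - [[0.005, -0.044, -0.007], [0, 0, 0]]
    - [[0.005, -0.044, -0.007], [0, 0, 0]]
    - [[0, 0, 0], [0, 0, 0]]
    - [[0, 0, 0], [0, 0, 0]]
  fingers: 1

```text
time: 27.98
tool_pos: [485.0, -312.1, 276.5]
tcp_rot: [3.141, -0.0, 3.086]
contact_force: [0.4, 0.9, -0.8]
grip_width: 91.6
finger_force: 0.0
```

Run:
```python
from plant import bot
from h import *
import json
o=bot.get_obs(); go(o,[420.3,-316.4,13],np.pi+.2246)
m=bot.camera_model("wrist")
im=bot.capture("wrist"); im2=bot.capture("scene")
a=cv2.resize(im[:240],None,fx=1.5,fy=1.5,interpolation=cv2.INTER_CUBIC)
b=cv2.resize(im2[185:275,240:380],None,fx=2.6,fy=2.6,interpolation=cv2.INTER_CUBIC)
c=np.zeros((600,800,3),np.uint8); c[:360,:768]=a; c[362:362+b.shape[0],:b.shape[1]]=b
cv2.imwrite("pics/w4.png",c[:,:,::-1])
json.dump({k:np.array(v).tolist() for k,v in m.items()},open("w4.json","w"))
print((proj(m,place([420.3,-316.4,.2246],[[-50,-22.5,45],[-50,22.5,45],[50,22.5,45],[50,-22.5,45]]))*1.5).round())
```

```text
t 27.98 TCP [ 485.  -312.1  276.5] rot [  0.03   0.   -16.08] shift [ 64.1  10.2 263.5] F [ 0.4  0.9 -0.8] w 91.6
[[332. 125.]
 [385. 108.]
 [417. 227.]
 [367. 241.]]
```

View pics/w4.png

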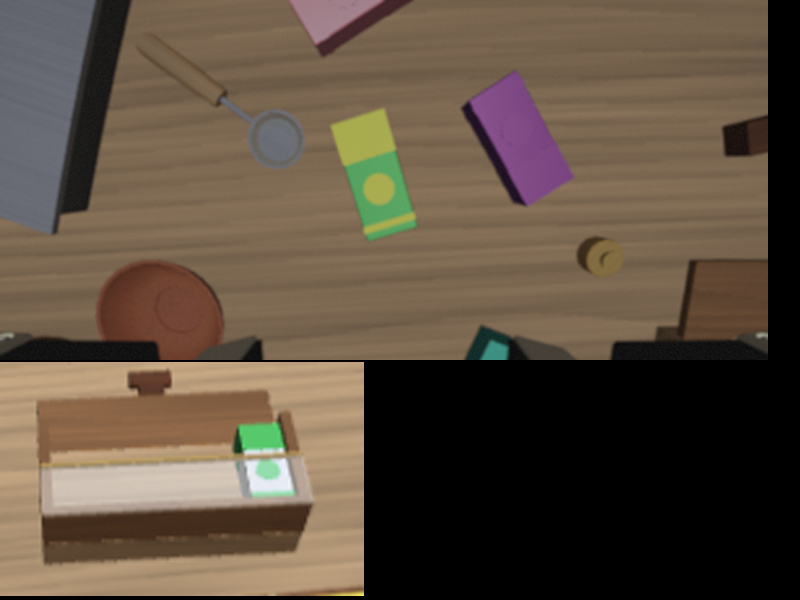

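tea4 is where it was, with corners at (332,125), (385,109), (415,226) and (368,240). tea1 sits in the back left corner. The scoop bowl at (275,138) is close, so I'll approach with a narrower opening.

servo_tool:
  deltas:
    - [[0, 0, 0], [0, 0, -8.0]]
    - [[0, 0, 0], [0, 0, -8.1]]
    - [[0.032, 0.005, 0.03], [0, 0, 0]]
    - [[0.032, 0.005, 0.04], [0, 0, 0]]
    - [[0, 0, 0.05], [0, 0, 0]]
    - [[0, 0, 0.05], [0, 0, 0]]
    - [[0, 0, 0.045], [0, 0, 0]]
    - [[0, 0, 0.03], [0, 0, 0]]
    - [[0, 0, 0.018], [0, 0, 0]]
    - [[0, 0, 0], [0, 0, 0]]
    - [[0, 0, 0], [0, 0, 0]]
  fingers: 0.7

```text
time: 29.45
tool_pos: [421.1, -316.8, 14.5]
tcp_rot: [-3.141, 0.001, -2.915]
contact_force: [0.3, 0.6, 1.0]
grip_width: 64.1
finger_force: 0.0
```

servo_tool:
  deltas:
    - [[0, 0, 0], [0, 0, 0]]
    - [[0, 0, 0], [0, 0, 0]]
    - [[0, 0, 0], [0, 0, 0]]
    - [[0, 0, 0], [0, 0, 0]]
    - [[0, 0, 0], [0, 0, 0]]
  fingers: 0.3

```text
time: 30.08
tool_pos: [420.6, -317.1, 14.3]
tcp_rot: [-3.141, 0.001, -2.916]
contact_force: [-1.1, 1.4, 6.5]
grip_width: 44.7
finger_force: 30.0
```

servo_tool:
  deltas:
    - [[0, 0, -0.02], [0, 0, 0]]
    - [[0, 0, -0.04], [0, 0, 0]]
    - [[0, 0, -0.05], [0, 0, 0]]
    - [[0, 0, -0.04], [0, 0, 8.0]]
    - [[0, 0, -0.03], [0, 0, 8.1]]
    - [[-0.0127, 0.037, 0], [0, 0, 0]]
    - [[-0.0127, 0.037, 0], [0, 0, 0]]
    - [[-0.0127, 0.037, 0], [0, 0, 0]]
    - [[-0.0127, 0.037, 0], [0, 0, 0]]
    - [[-0.0127, 0.037, 0], [0, 0, 0]]
    - [[-0.0127, 0.037, 0], [0, 0, 0]]
    - [[-0.0127, 0.037, 0], [0, 0, 0]]
    - [[-0.0127, 0.037, 0], [0, 0, 0]]
    - [[-0.0127, 0.037, 0], [0, 0, 0]]
    - [[-0.0127, 0.037, 0], [0, 0, 0]]
    - [[-0.0127, 0.037, 0], [0, 0, 0]]
    - [[-0.0127, 0.037, 0], [0, 0, 0]]
    - [[0, 0, 0], [0, 0, 0]]
    - [[0, 0, 0], [0, 0, 0]]

```text
time: 32.45
tool_pos: [596.8, 117.4, 193.1]
tcp_rot: [-3.141, -0.001, 3.086]
contact_force: [-0.1, -0.3, -2.2]
grip_width: 44.7
finger_force: 29.9
```

servo_tool:
  deltas:
    - [[0, 0, 0.035], [0, 0, 0]]
    - [[0, 0, 0.035], [0, 0, 0]]
    - [[0, 0, 0.03], [0, 0, 0]]
    - [[0, 0, 0.02], [0, 0, 0]]
    - [[0, 0, 0.009], [0, 0, 0]]
    - [[0, 0, 0], [0, 0, 0]]
    - [[-0.008, 0, 0], [0, 0, 0]]
    - [[-0.008, 0, 0], [0, 0, 0]]
    - [[-0.008, 0, 0], [0, 0, 0]]
    - [[-0.008, 0, 0], [0, 0, 0]]
    - [[-0.007, 0, 0], [0, 0, 0]]
    - [[0, 0, 0], [0, 0, 0]]
    - [[0, 0, 0.002], [0, 0, 0]]
    - [[0, 0, 0.001], [0, 0, 0]]
    - [[0, 0, 0.001], [0, 0, 0]]
    - [[0, 0, 0], [0, 0, 0]]

```text
time: 34.45
tool_pos: [636.1, 115.7, 60.7]
tcp_rot: [3.142, -0.0, 3.086]
contact_force: [0.8, -0.1, -1.3]
grip_width: 45.1
finger_force: 29.9
```

servo_tool:
  deltas:
    - [[0, 0, 0.001], [0, 0, 0]]
    - [[0, 0, 0.0005], [0, 0, 0]]
    - [[0, 0, 0], [0, 0, 0]]

```text
time: 34.83
tool_pos: [636.2, 115.7, 59.4]
tcp_rot: [3.142, 0.0, 3.086]
contact_force: [-0.7, 0.8, -0.1]
grip_width: 44.9
finger_force: 29.9
```

servo_tool:
  deltas:
    - [[0, 0, 0], [0, 0, 0]]
    - [[0, 0, 0], [0, 0, 0]]
    - [[0, 0, 0], [0, 0, 0]]
    - [[0, 0, -0.02], [0, 0, 0]]
    - [[0, 0, -0.03], [0, 0, 0]]
    - [[0, 0, 0], [0, 0, 0]]
  fingers: 0.65

```text
time: 35.58
tool_pos: [637.8, 115.8, 111.8]
tcp_rot: [3.141, 0.005, 3.086]
contact_force: [0.4, -0.7, 0.4]
grip_width: 59.5
finger_force: 0.0
```

servo_tool:
  deltas:
    - [[0, -0.025, 0], [0, 0, 0]]
    - [[0, -0.03, 0], [0, 0, 0]]
    - [[0, 0, 0], [0, 0, 0]]
    - [[0, 0, 0], [0, 0, 0]]
    - [[0, 0, 0], [0, 0, 0]]
    - [[0, 0, 0.025], [0, 0, 0]]
    - [[0, 0, 0.024], [0, 0, 0]]
    - [[0, 0, 0], [0, 0, 0]]
    - [[0, 0, 0], [0, 0, 0]]
  fingers: 0

```text
time: 36.7
tool_pos: [633.7, 61.2, 61.1]
tcp_rot: [3.141, 0.001, 3.087]
contact_force: [0.5, -0.8, 0.9]
grip_width: 0.3
finger_force: 0.0
```

servo_tool:
  deltas:
    - [[0, 0.01, 0], [0, 0, 0]]
    - [[0, 0.008, 0], [0, 0, 0]]
    - [[0, 0.008, 0], [0, 0, 0]]
    - [[0, 0.008, 0], [0, 0, 0]]
    - [[0, 0.008, 0], [0, 0, 0]]
    - [[0, 0.008, 0], [0, 0, 0]]
    - [[0, 0.004, 0], [0, 0, 0]]
    - [[0, 0.002, 0], [0, 0, 0]]
    - [[0, 0, 0], [0, 0, 0]]
    - [[0, 0.001, 0], [0, 0, 0]]
    - [[0, 0.001, 0], [0, 0, 0]]
    - [[0, 0, 0], [0, 0, 0]]

```text
time: 38.2
tool_pos: [636.3, 118.7, 60.1]
tcp_rot: [3.142, -0.0, 3.086]
contact_force: [0.1, -0.2, 0.1]
grip_width: 0.7
finger_force: 0.4
```

servo_tool:
  deltas:
    - [[0, 0.001, 0], [0, 0, 0]]
    - [[0, 0.001, 0], [0, 0, 0]]
    - [[0, 0.001, 0], [0, 0, 0]]
    - [[0, 0, 0], [0, 0, 0]]

```text
time: 38.7
tool_pos: [636.8, 120.7, 60.1]
tcp_rot: [-3.14, 0.0, 3.086]
contact_force: [1.1, -5.4, -0.5]
grip_width: 0.7
finger_force: 2.7
```

Contact is where I expected it. Now I'll go round to the front end of tea4 and push it flush.

servo_tool:
  deltas:
    - [[0, 0.001, 0], [0, 0, 0]]
    - [[0, 0, 0], [0, 0, 0]]
    - [[0, -0.01, 0], [0, 0, 0]]
    - [[0, 0, -0.03], [0, 0, 0]]
    - [[0, 0, -0.025], [0, 0, 0]]
    - [[0.035, 0.026, 0], [0, 0, 0]]
    - [[0.035, 0.023, 0], [0, 0, 0]]
    - [[0, 0, 0], [0, 0, 0]]
    - [[0, 0, 0.03], [0, 0, 0]]
    - [[0, 0, 0.023], [0, 0, 0]]
    - [[0, 0, 0], [0, 0, 0]]
    - [[0, 0, 0], [0, 0, 0]]

```text
time: 40.2
tool_pos: [569.9, 165.3, 63.1]
tcp_rot: [3.141, 0.002, 3.086]
contact_force: [0.3, 0.3, 0.4]
grip_width: 0.4
finger_force: 0.0
```

servo_tool:
  deltas:
    - [[-0.006, 0, 0], [0, 0, 0]]
    - [[-0.005, 0, 0], [0, 0, 0]]
    - [[-0.004, 0, 0], [0, 0, 0]]
    - [[-0.001, 0, 0], [0, 0, 0]]
    - [[-0.001, 0, 0], [0, 0, 0]]
    - [[-0.001, 0, 0], [0, 0, 0]]
    - [[0, 0, 0], [0, 0, 0]]
    - [[0, 0, 0], [0, 0, 0]]

```text
time: 41.2
tool_pos: [587.0, 164.5, 62.2]
tcp_rot: [3.141, 0.0, 3.086]
contact_force: [-0.3, -0.3, -0.2]
grip_width: 0.2
finger_force: 0.2
```

servo_tool:
  deltas:
    - [[-0.001, 0, 0], [0, 0, 0]]
    - [[-0.001, 0, 0], [0, 0, 0]]
    - [[-0.001, 0, 0], [0, 0, 0]]
    - [[0, 0, 0], [0, 0, 0]]

```text
time: 41.7
tool_pos: [590.1, 164.3, 62.2]
tcp_rot: [3.142, 0.0, 3.086]
contact_force: [-0.9, 0.3, -0.1]
grip_width: 0.3
finger_force: 0.2
```

servo_tool:
  deltas:
    - [[-0.001, 0, 0], [0, 0, 0]]
    - [[-0.001, 0, 0], [0, 0, 0]]
    - [[0, 0, 0], [0, 0, 0]]

```text
time: 42.08
tool_pos: [590.0, 164.3, 62.2]
tcp_rot: [-3.141, -0.004, 3.086]
contact_force: [-7.4, 0.1, 4.8]
grip_width: 0.6
finger_force: 4.0
```

servo_tool:
  deltas:
    - [[0.01, 0, 0], [0, 0, 0]]
    - [[0, 0, -0.03], [0, 0, 0]]
    - [[0, 0, -0.025], [0, 0, 0]]
    - [[-0.028, -0.029, 0], [0, 0, 0]]
    - [[-0.028, -0.029, 0], [0, 0, 0]]
    - [[0, 0, 0], [0, 0, 0]]
    - [[0, 0, 0.03], [0, 0, 0]]
    - [[0, 0, 0.025], [0, 0, 0]]
    - [[0, 0, 0], [0, 0, 0]]
    - [[0, 0.007, 0], [0, 0, 0]]
    - [[0, 0.005, 0], [0, 0, 0]]
    - [[0, 0, 0], [0, 0, 0]]

```text
time: 43.58
tool_pos: [635.7, 116.6, 63.2]
tcp_rot: [3.141, 0.002, 3.087]
contact_force: [-0.6, 0.3, 0.4]
grip_width: 0.5
finger_force: 0.0
```

servo_tool:
  deltas:
    - [[0, 0.001, 0], [0, 0, 0]]
    - [[0, 0.001, 0], [0, 0, 0]]
    - [[0, 0.001, 0], [0, 0, 0]]
    - [[0, 0.001, 0], [0, 0, 0]]
    - [[0, 0, 0], [0, 0, 0]]

```text
time: 44.2
tool_pos: [635.4, 119.8, 62.2]
tcp_rot: [3.142, -0.0, 3.086]
contact_force: [0.4, -0.1, -0.2]
grip_width: 0.1
finger_force: 0.0
```

servo_tool:
  deltas:
    - [[0, 0.001, 0], [0, 0, 0]]
    - [[0, 0.001, 0], [0, 0, 0]]
    - [[0, 0.001, 0], [0, 0, 0]]
    - [[0, 0, 0], [0, 0, 0]]

```text
time: 44.7
tool_pos: [635.7, 120.9, 62.2]
tcp_rot: [-3.139, -0.0, 3.086]
contact_force: [0.0, -7.9, -0.5]
grip_width: 0.3
finger_force: 3.9
```

servo_tool:
  deltas:
    - [[0, -0.01, 0], [0, 0, 0]]
    - [[0, 0, -0.03], [0, 0, 0]]
    - [[0, 0, -0.03], [0, 0, 0]]
    - [[0.05, -0.003, 0], [0, 0, 0]]
    - [[0.05, -0.003, 0], [0, 0, 0]]
    - [[0.051, -0.004, 0], [0, 0, 0]]
    - [[0, 0, 0], [0, 0, 0]]
    - [[0, 0, 0], [0, 0, 0]]
  fingers: 0.9

```text
time: 45.7
tool_pos: [484.8, 111.2, 122.9]
tcp_rot: [3.141, 0.002, 3.086]
contact_force: [0.4, 0.4, 0.9]
grip_width: 75.8
finger_force: 0.0
```

Run:
```python
from plant import bot
from h import *
o=bot.get_obs(); go(o,[484,109.5,18],np.pi-.055)
im2=bot.capture("scene"); im=bot.capture("side")
b=cv2.resize(im2[185:275,240:380],None,fx=5,fy=5,interpolation=cv2.INTER_CUBIC)[:340]
d=cv2.resize(im[120:210,230:330],None,fx=2.8,fy=2.8,interpolation=cv2.INTER_CUBIC)
c=np.zeros((600,700,3),np.uint8); c[:340]=b; c[345:345+d.shape[0],:d.shape[1]]=d
cv2.imwrite("pics/s5.png",c[:,:,::-1])
```

```text
t 45.7 TCP [484.8 111.2 122.9] rot [ 0.04  0.13 -0.04] shift [  0.7  -1.8 104.9] F [0.4 0.4 0.9] w 75.8
```

View pics/s5.png

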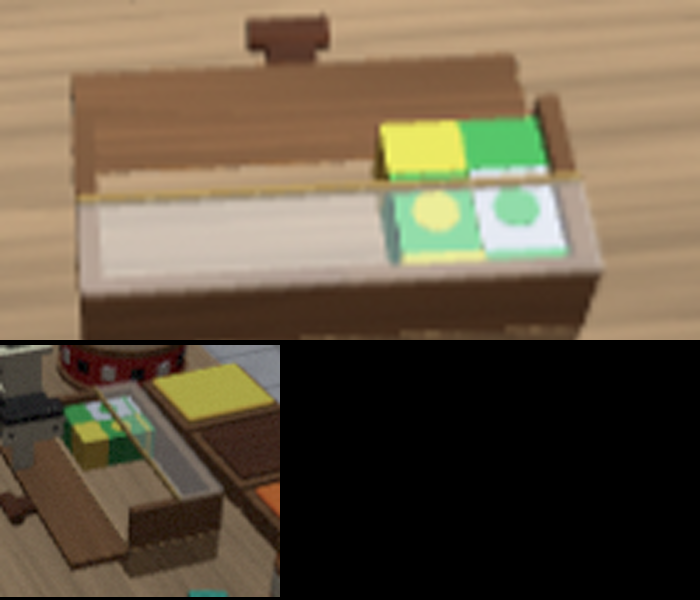

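Both cartons lie side by side in the back left corner, tea4 at (425,190) and tea1 at (515,185), level and square. Now I'll close the flap.

servo_tool:
  deltas:
    - [[0, -0.0015, 0.03], [0, 0, 0]]
    - [[0, 0, 0.03], [0, 0, 0]]
    - [[0, 0, 0.025], [0, 0, 0]]
    - [[0, 0, 0.015], [0, 0, 0]]
    - [[0, 0, 0.004], [0, 0, 0]]
    - [[0, 0, 0], [0, 0, 0]]
    - [[0, 0, 0], [0, 0, 0]]

```text
time: 46.68
tool_pos: [484.4, 109.7, 19.0]
tcp_rot: [3.141, 0.002, 3.086]
contact_force: [0.3, 0.2, -0.1]
grip_width: 82.8
finger_force: 0.0
```

servo_tool:
  deltas:
    - [[0, 0, 0], [0, 0, 0]]
    - [[0, 0, 0], [0, 0, 0]]
    - [[0, 0, 0], [0, 0, 0]]
    - [[0, 0, 0], [0, 0, 0]]
    - [[0, 0, 0], [0, 0, 0]]
    - [[0, 0, 0], [0, 0, 0]]
    - [[0, 0, 0], [0, 0, 0]]
  fingers: 0.35

```text
time: 47.55
tool_pos: [483.6, 109.0, 18.3]
tcp_rot: [-3.141, -0.0, 3.087]
contact_force: [-0.6, -4.9, 1.6]
grip_width: 49.6
finger_force: 30.0
```

servo_tool:
  deltas:
    - [[0.0002, 0, -0.0091], [0, 0, 0]]
    - [[-0.0006, 0, -0.0091], [0, 0, 0]]
    - [[-0.0014, 0, -0.009], [0, 0, 0]]
    - [[-0.0021, 0, -0.0088], [0, 0, 0]]
    - [[-0.0029, 0, -0.0086], [0, 0, 0]]
    - [[-0.0036, 0, -0.0083], [0, 0, 0]]
    - [[-0.0044, 0, -0.008], [0, 0, 0]]
    - [[-0.005, 0, -0.0076], [0, 0, 0]]
    - [[-0.0057, 0, -0.0071], [0, 0, 0]]

```text
time: 48.68
tool_pos: [507.1, 107.7, 93.0]
tcp_rot: [-3.14, -0.006, 3.086]
contact_force: [-3.4, -5.2, -6.8]
grip_width: 50.0
finger_force: 30.0
```

servo_tool:
  deltas:
    - [[-0.0063, 0, -0.0066], [0, 0, 0]]
    - [[-0.0068, 0, -0.006], [0, 0, 0]]
    - [[-0.0073, 0, -0.0054], [0, 0, 0]]
    - [[-0.0078, 0, -0.0047], [0, 0, 0]]
    - [[-0.0082, 0, -0.004], [0, 0, 0]]
    - [[-0.0085, 0, -0.0033], [0, 0, 0]]
    - [[-0.0087, 0, -0.0026], [0, 0, 0]]
    - [[-0.0089, 0, -0.0018], [0, 0, 0]]
    - [[-0.009, 0, -0.001], [0, 0, 0]]
    - [[0, 0, 0], [0, 0, 0]]

```text
time: 49.92
tool_pos: [580.4, 104.0, 130.3]
tcp_rot: [-3.141, -0.0, 3.086]
contact_force: [-2.2, -3.0, 6.0]
grip_width: 49.8
finger_force: 30.0
```

Back at the starting position. I'll press a little further to make sure it is shut.

servo_tool:
  deltas:
    - [[-0.001, 0, 0], [0, 0, 0]]
    - [[-0.001, 0, 0], [0, 0, 0]]
    - [[-0.001, 0, 0], [0, 0, 0]]
    - [[0, 0, 0], [0, 0, 0]]

```text
time: 50.42
tool_pos: [582.4, 103.9, 130.5]
tcp_rot: [-3.141, -0.002, 3.086]
contact_force: [-5.7, -3.9, 7.5]
grip_width: 49.2
finger_force: 30.0
```

servo_tool:
  deltas:
    - [[-0.001, 0, 0], [0, 0, 0]]
    - [[-0.001, 0, 0], [0, 0, 0]]
    - [[-0.001, 0, 0], [0, 0, 0]]
    - [[0, 0, 0], [0, 0, 0]]

```text
time: 50.92
tool_pos: [585.6, 103.7, 130.6]
tcp_rot: [-3.141, -0.001, 3.086]
contact_force: [-6.3, -3.8, 8.3]
grip_width: 49.6
finger_force: 30.0
```

servo_tool:
  deltas:
    - [[-0.001, 0, 0], [0, 0, 0]]
    - [[-0.001, 0, 0], [0, 0, 0]]
    - [[0, 0, 0], [0, 0, 0]]

```text
time: 51.3
tool_pos: [587.7, 103.6, 130.7]
tcp_rot: [-3.141, -0.001, 3.086]
contact_force: [-5.2, -2.6, 8.8]
grip_width: 50.0
finger_force: 30.0
```

servo_tool:
  deltas:
    - [[0, 0, 0], [0, 0, 0]]
    - [[0, 0, 0], [0, 0, 0]]
    - [[0, 0, 0], [0, 0, 0]]
    - [[0, 0, -0.05], [0, 0, 0]]
    - [[0, 0, -0.045], [0, 0, 0]]
    - [[0.006, 0, 0], [0, 0, 0]]
    - [[0, 0, 0], [0, 0, 0]]
    - [[0, 0, 0], [0, 0, 0]]
  fingers: 0.95

```text
time: 52.3
tool_pos: [581.9, 104.2, 222.7]
tcp_rot: [-3.141, -0.003, 3.086]
contact_force: [0.6, 0.1, -0.2]
grip_width: 87.5
finger_force: 0.0
```

Run:
```python
from plant import bot
from h import *
o=bot.get_obs(); go(o,[581,105.5,226.2],np.pi-.0574)
m=bot.camera_model("wrist");im=bot.capture("wrist"); old=cv2.imread("pics/w1n.png")[:,:,::-1]
g=lambda a:cv2.resize(a[165:225,95:415],None,fx=2.45,fy=2.45,interpolation=cv2.INTER_CUBIC)
cv2.imwrite("pics/w6.png",np.vstack([g(old),g(im)])[:,:,::-1])
f=lambda p:((p+.5-[95,165])*2.45-.5).round(1).tolist()
for th in (0,.03,.06,-.03):
    c,s=np.cos(th),np.sin(th)
    q=lambda r,h,y:[-h*c-r*s,y,44+r*c-h*s]
    print(th,f(proj(m,place([588,104,-.055],[q(104,7,25),q(104,7,-25),q(76,14,137.5),q(76,14,-137.5)]))))
```

```text
t 52.3 TCP [581.9 104.2 222.7] rot [-0.01 -0.16  0.1 ] shift [ 0.9  1.3 -3.5] F [ 0.6  0.1 -0.2] w 87.5
0 [[474.0, 91.9], [321.8, 92.0], [771.0, 51.6], [24.5, 52.3]]
0.03 [[474.2, 82.5], [321.6, 82.7], [771.2, 45.3], [24.3, 46.0]]
0.06 [[474.4, 73.1], [321.5, 73.2], [771.3, 39.0], [24.2, 39.7]]
-0.03 [[473.8, 101.1], [322.0, 101.2], [770.7, 57.9], [24.8, 58.6]]
```

View pics/w6.png

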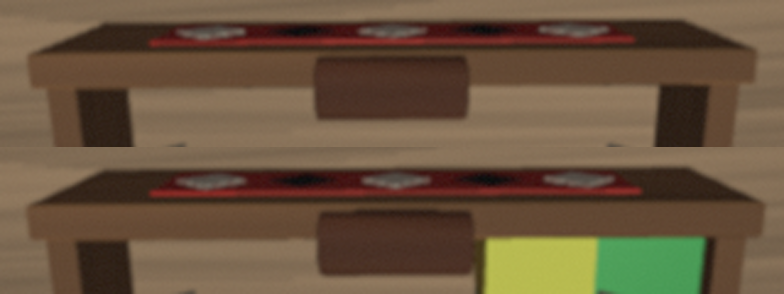

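servo_tool:
  deltas:
    - [[0.02, 0, 0], [0, 0, 0]]
    - [[0.02, 0, 0], [0, 0, 0]]
    - [[0, 0, 0], [0, 0, 0]]
    - [[0, 0, 0.04], [0, 0, 0]]
    - [[0, 0, 0.042], [0, 0, 0]]
    - [[0, 0, 0], [0, 0, 0]]
    - [[-0.006, 0, 0], [0, 0, 0]]
    - [[-0.006, 0, 0], [0, 0, 0]]
    - [[-0.002, 0, 0], [0, 0, 0]]
    - [[0, 0, 0], [0, 0, 0]]
  fingers: 0

```text
time: 53.6
tool_pos: [557.0, 105.6, 142.8]
tcp_rot: [3.141, 0.001, 3.086]
contact_force: [0.5, 0.3, 0.8]
grip_width: 0.3
finger_force: 0.0
```

servo_tool:
  deltas:
    - [[-0.001, 0, 0], [0, 0, 0]]
    - [[-0.001, 0, 0], [0, 0, 0]]
    - [[-0.001, 0, 0], [0, 0, 0]]
    - [[-0.001, 0, 0], [0, 0, 0]]
    - [[0, 0, 0], [0, 0, 0]]

```text
time: 54.22
tool_pos: [560.1, 105.4, 142.2]
tcp_rot: [3.142, -0.001, 3.086]
contact_force: [-2.5, -0.1, 1.6]
grip_width: 0.8
finger_force: 1.4
```

servo_tool:
  deltas:
    - [[-0.001, 0, 0], [0, 0, 0]]
    - [[-0.001, 0, 0], [0, 0, 0]]
    - [[-0.001, 0, 0], [0, 0, 0]]
    - [[0, 0, 0], [0, 0, 0]]

```text
time: 54.72
tool_pos: [561.4, 105.4, 142.2]
tcp_rot: [-3.141, -0.005, 3.086]
contact_force: [-10.6, 1.5, 7.7]
grip_width: 0.7
finger_force: 5.3
```

servo_tool:
  deltas:
    - [[-0.001, 0, 0], [0, 0, 0]]
    - [[-0.001, 0, 0], [0, 0, 0]]
    - [[0, 0, 0], [0, 0, 0]]

```text
time: 55.1
tool_pos: [561.5, 105.4, 142.2]
tcp_rot: [-3.141, -0.009, 3.086]
contact_force: [-17.5, 0.1, 12.8]
grip_width: 0.6
finger_force: 8.7
```

servo_tool:
  deltas:
    - [[0.02, 0, 0], [0, 0, 0]]
    - [[0, 0, -0.045], [0, 0, 0]]
    - [[0, 0, -0.045], [0, 0, 0]]
    - [[0.028, 0.047, 0], [0, 0, 0]]
    - [[0.028, 0.047, 0], [0, 0, 0]]
    - [[0.028, 0.047, 0], [0, 0, 0]]
    - [[0.028, 0.047, 0], [0, 0, 0]]
    - [[0, 0, 0], [0, 0, 0]]
    - [[0, 0, 0], [0, 0, 0]]
  fingers: 1

```text
time: 56.22
tool_pos: [444.7, 300.1, 232.3]
tcp_rot: [3.142, 0.001, 3.087]
contact_force: [1.1, 0.3, 0.6]
grip_width: 86.1
finger_force: 0.0
```

Run:
```python
from plant import bot
from h import *
import json
o=bot.get_obs(); go(o,[400,290,56],np.pi-.055)
m=bot.camera_model("wrist");im=bot.capture("wrist"); crop(im,112,512,0,240,2,"w7.png")
json.dump({k:np.array(v).tolist() for k,v in m.items()},open("w7.json","w"))
```

```text
t 56.23 TCP [444.7 300.1 232.3] rot [ 0.    0.06 -0.  ] shift [ 44.1 -12.5 176.3] F [1.1 0.3 0.6] w 86.1
```

View pics/w7.png

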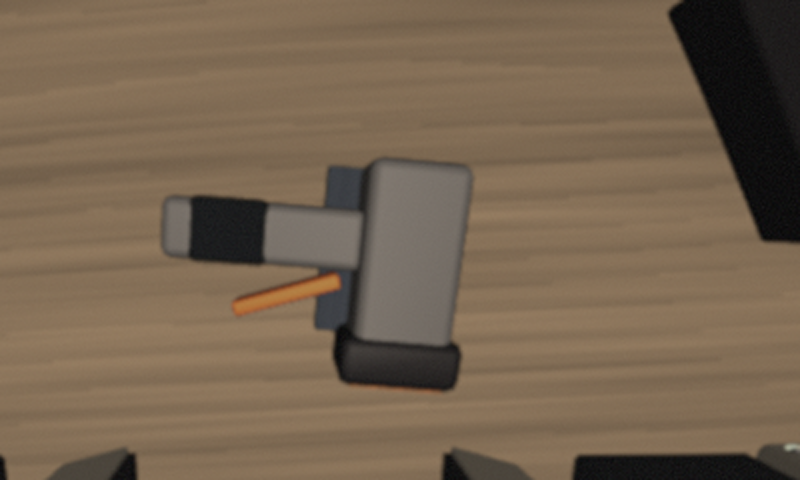

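The view shows the grip from (163,228) to the head at (360,240), and the orange trigger from its hinge (338,282) to its tip (238,308).

Run:
```python
from plant import bot
from h import *
import json
m={k:np.array(v) for k,v in json.load(open("w7.json")).items()}
w=lambda L:(np.array(L)+.5)/2-.5+[112,0]
g=onplane(m,w([[163,200],[163,256],[268,204],[266,264],[362,211],[358,268]]),88)[:,:2]; print("grip",g.round(1).tolist())
t=onplane(m,w([[338,282],[286,296],[238,308],[232,302],[236,314]]),80)[:,:2]; print("trig",t.round(1).tolist())
p,e=fitpose([(m,[[-23,-118,87],[7,-118,87],[-23,-18,89],[7,-18,89]],w([[163,200],[163,256],[362,211],[358,268]]))],[400,330,0]); print("scanner",p,e)
c,s=np.cos(-p[2]),np.sin(-p[2]); q=t-p[:2]; tl=np.c_[q[:,0]*c-q[:,1]*s,q[:,0]*s+q[:,1]*c]; print("trig local",tl.round(1).tolist())
o=bot.get_obs()
for y in (-65,-72): P=place(p,[[2,y,56]])[0]; print(P.round(1)); go(o,P,np.pi/2+p[2]); go(o,P,-np.pi/2+p[2])
```

```text
grip [[358.7, 243.5], [385.2, 240.8], [363.6, 293.9], [392.0, 291.1], [369.3, 339.0], [396.4, 336.3]]
trig [[403.5, 326.8], [409.1, 300.0], [413.9, 275.0], [410.6, 272.1], [416.9, 273.7]]
scanner [ 3.93061053e+02  3.56384533e+02 -1.12278562e-01] [1.81127209 2.04378365 2.22114975 1.63583401]
trig local [[13.7, -28.2], [22.3, -54.3], [29.8, -78.6], [26.9, -81.8], [33.0, -79.5]]
[387.8 291.6  56. ]
t 56.27 TCP [445.  299.5 232.3] rot [4.000e-02 4.000e-02 9.321e+01] shift [-14.3 -56.  176.3] F [-0.8 -1.3  1.2] w 89.1
t 56.27 TCP [445.  299.5 232.3] rot [-4.000e-02  4.000e-02 -8.679e+01] shift [ 14.3  56.  176.3] F [-0.8 -1.3  1.2] w 89.1
[387.  284.6  56. ]
t 56.27 TCP [445.  299.5 232.3] rot [4.000e-02 4.000e-02 9.321e+01] shift [-21.3 -56.  176.3] F [-0.8 -1.3  1.2] w 89.1
t 56.27 TCP [445.  299.5 232.3] rot [-4.000e-02  4.000e-02 -8.679e+01] shift [ 21.3  56.  176.3] F [-0.8 -1.3  1.2] w 89.1
```

servo_tool:
  deltas:
    - [[0, 0, 0], [0, 0, 10.3]]
    - [[0, 0, 0], [0, 0, 10.3]]
    - [[0, 0, 0], [0, 0, 10.3]]
    - [[0, 0, 0], [0, 0, 10.3]]
    - [[0, 0, 0], [0, 0, 10.4]]
    - [[0, 0, 0], [0, 0, 10.4]]
    - [[0, 0, 0], [0, 0, 10.4]]
    - [[0, 0, 0], [0, 0, 10.4]]
    - [[0, 0, 0], [0, 0, 10.4]]
    - [[-0.009, -0.03, 0], [0, 0, 0]]
    - [[-0.009, -0.0295, 0], [0, 0, 0]]
    - [[0, 0, 0], [0, 0, 0]]
    - [[0, 0, 0], [0, 0, 0]]
  fingers: 1

```text
time: 57.9
tool_pos: [384.4, 288.3, 232.5]
tcp_rot: [3.14, -0.001, 1.458]
contact_force: [-0.3, -0.2, 0.2]
grip_width: 91.7
finger_force: 0.0
```

Run:
```python
from plant import bot
from h import *
go(bot.get_obs(),[383.8,288,56],np.pi/2-.1123)
m=bot.camera_model("wrist");im=bot.capture("wrist"); crop(im,56,456,100,384,2,"w8.png")
P=place([393.06,356.4,-.1123],[[-23,-118,89],[7,-118,89],[-23,-18,89],[7,-18,89],[13.7,-28.2,80],[29.8,-78.6,80]])
print((((proj(m,P)-[56,100])+.5)*2-.5).round().tolist())
```

```text
t 57.9 TCP [384.4 288.3 232.5] rot [ 0.08 -0.04 -0.05] shift [ -0.4  -0.5 176.5] F [-0.3 -0.2  0.2] w 91.7
[[359.0, 258.0], [415.0, 258.0], [355.0, 68.0], [416.0, 68.0], [429.0, 87.0], [458.0, 182.0]]
```

View pics/w8.png

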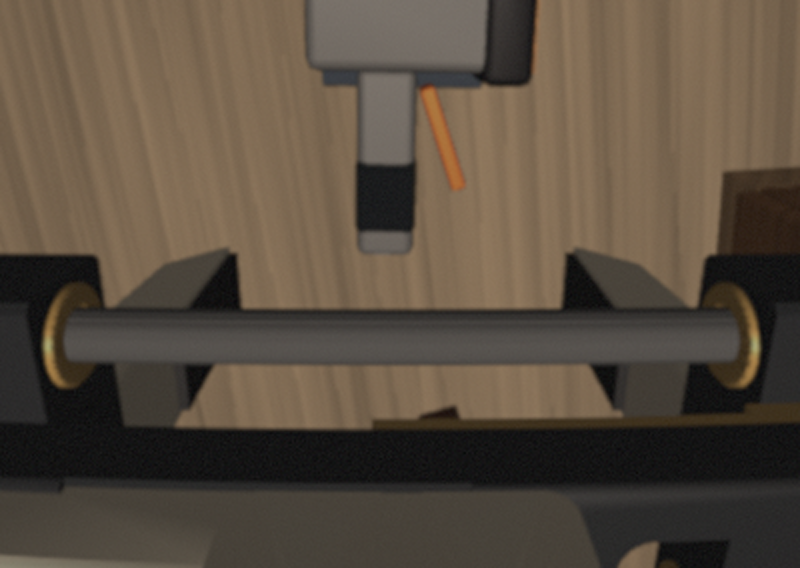

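The fit agrees: grip edges at 360 and 414, trigger tip at (460,188). Now I'll descend around the grip and squeeze.

servo_tool:
  deltas:
    - [[0, 0, 0.04], [0, 0, 0]]
    - [[0, 0, 0.045], [0, 0, 0]]
    - [[0, 0, 0.045], [0, 0, 0]]
    - [[0, 0, 0.03], [0, 0, 0]]
    - [[0, 0, 0.016], [0, 0, 0]]
    - [[0, 0, 0], [0, 0, 0]]
    - [[0, 0, 0], [0, 0, 0]]

```text
time: 58.82
tool_pos: [384.0, 289.1, 56.7]
tcp_rot: [3.141, -0.001, 1.459]
contact_force: [0.9, -0.8, 0.1]
grip_width: 91.6
finger_force: 0.0
```

servo_tool:
  deltas:
    - [[0, 0, 0], [0, 0, 0]]
    - [[0, 0, 0], [0, 0, 0]]
    - [[0, 0, 0], [0, 0, 0]]
    - [[0, 0, 0], [0, 0, 0]]
    - [[0, 0, 0], [0, 0, 0]]
    - [[0, 0, 0], [0, 0, 0]]
    - [[0, 0, 0], [0, 0, 0]]
    - [[0, 0, 0], [0, 0, 0]]
    - [[0, 0, 0], [0, 0, 0]]
    - [[0, 0, 0], [0, 0, 0]]
  fingers: 0.2

```text
time: 60.08
tool_pos: [381.4, 289.0, 56.4]
tcp_rot: [-3.139, 0.0, 1.458]
contact_force: [-4.1, 0.6, 6.5]
grip_width: 39.9
finger_force: 30.0
```

Width 39.9 mm at the full 30 N means the trigger is at its stop. Releasing.

servo_tool:
  deltas:
    - [[0, 0, 0], [0, 0, 0]]
    - [[0, 0, 0], [0, 0, 0]]
    - [[0, 0, 0], [0, 0, 0]]
    - [[0, 0, 0], [0, 0, 0]]
    - [[0, 0, 0], [0, 0, 0]]
    - [[0, 0, 0], [0, 0, 0]]
    - [[0, 0, -0.03], [0, 0, 0]]
    - [[0, 0, -0.045], [0, 0, 0]]
    - [[0, 0, -0.045], [0, 0, 0]]
    - [[0, 0, -0.045], [0, 0, 0]]
    - [[0, 0, 0], [0, 0, 0]]
    - [[0, 0, 0], [0, 0, 0]]
  fingers: 1

```text
time: 61.58
tool_pos: [382.5, 288.6, 220.5]
tcp_rot: [-3.141, 0.001, 1.459]
contact_force: [0.6, 0.2, -1.1]
grip_width: 91.7
finger_force: 0.0
```

Run:
```python
from plant import bot
from h import *
im=bot.capture("scene"); a=cv2.imread("pics/scene0.png")
cv2.imwrite("pics/s9.png",cv2.resize(im[100:300,90:470,::-1],None,fx=2.1,fy=2.1,interpolation=cv2.INTER_CUBIC))
```

```text
(no output)
```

View pics/s9.png

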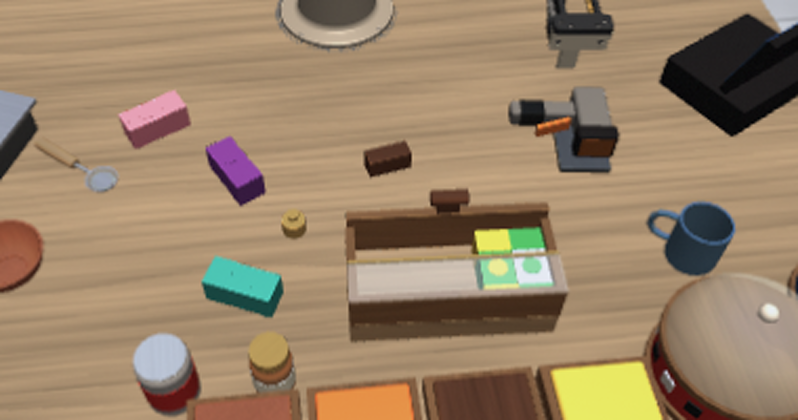

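The flap is shut with its barrel at (450,198), and both cartons sit in the back left corner at (510,260). The trigger at (552,127) is released and the bystanders look undisturbed, so I'm handing in.

```bash
python3 -c "
from plant import bot
print(bot.close_job())"
```

```text
the job is handed in; nothing more can be done
None
```

The job is handed in (the hand-in returned no verdict): tea1 and tea4, the only cartons I found, are packed side by side in the back left corner, the flap is shut against its stop, the trigger was then fully squeezed and released, and nothing else on the counter looks moved.

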